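# Unbolt the sprung lid of a tool case against its spring catch

### The job

Unbolt the lid of the low plywood case: with one fingertip press the long bar of the spring catch down and keep it down, while the other fingertip pushes the upright tab of the steel bolt away from the lid, all the way to its stop. Then let go of both, so that the catch springs back up and locks the bolt open, with the lid left ajar. Nothing is to be grasped or lifted; do not force the bolt against the catch, and leave the loose things on and around the case where they are.

Things in the scene. Friction and masses are not known exactly. Their poses are not given: they have to be found in the camera images.
- case: Low plywood case fixed to the bench, mm: 200 (x) x 300 (y) x 70 high, turned up to 0.25 rad. Origin: centre of its underside, z up. Lid over y -150 to -36; the rest of the top is a fixed deck with bolt and catch running along y. The bolt's flat bar, 14 wide, top 22 above the deck, runs at x=22 under guide loops 27 above the deck at y=-18 and y=100.
- bolt_tab (a point): Centre of the top of the bolt's upright steel tab: mm: 30 wide (case x), 8 thick (case y), top 56 above the deck, rising from the bolt's bar (foot 14 thick up to 26 above the deck). At x=25, y=35 plus the bolt's travel in the case frame; moves with the bolt; axes as the case's. Push its face nearest the lid, in the case's +y direction.
- catch_top (a point): Centre of the top face of the spring catch: dark steel bar, mm: 26 wide (case x), 100 long (case y), parallel to the bolt, 63 from the tab's middle towards the case's -x. At x=-38, y=35 in the case frame. Top 42 above the deck when up, 32 fully down: a tip can slide along it while the other, level with it, passes over the bolt's bar to the tab. Moves with it.
- lid_edge (a point): Middle of the free edge of the sprung lid, on its top face (axes turn with the lid). The end of the bolt holds the lid shut; with the bolt drawn the lid springs ajar by itself, its edge rising about 35 mm.
- bolt (a joint): Travel of the bolt (m) along the case's +y, away from the lid: 0 to 0.0015 at the start, 0.036 open at the stop; 3 N friction, stays where left. Teeth 12 mm apart: with the catch up it moves only 2 mm, and if the catch is let up on the way it locks at the next tooth. Locked open by the catch from 0.034 on.
- catch (a joint): Depression of the catch in m: 0 up, 0.010 fully down. Spring: 2 N to start it, 6 N fully down. The teeth are free when it is more than 0.005 down; it springs back when let go, if the bolt's teeth are clear of it.
- lid (a joint): Opening of the lid in rad about its right-hand hinge: 0 shut, about 0.35 when it has sprung ajar.
- spring_clip: blue plastic spring clip, 26x44x20 mm, loose on the case's deck behind the bolt (bystander); origin at its underside
- small_plane: brass finger plane, 22x87x30 mm, loose on the bench beside the left end (away from the lid) of the case (bystander); origin at its underside
- rosin_jar: brown jar with a blue lid, 65 across, 85 mm high, on the bench left of the case (bystander)
- varnish: black-capped dark bottle, 39 across, 96 mm high, on the bench left of the case (bystander)
- dark_tape: flat black tape roll, 68 across, 18 mm high, on the bench left of the case (bystander)
- peg_oil: brown bottle with dark cap, 38 across, 78 mm high, on the bench left of the case (bystander)

How it is judged:
By the outcome, as a careful person would: the job done as asked, in the order asked, and still so for the second after the job is handed in, with the robot touching nothing.
It also fails if it takes over 42 s, if anything falls off the work surface, if the arm or the gripper's body presses on something with over 40 N, if the wrist force passes 120 N, or if a joint passes its speed limit or range.

### The arm

A 6-joint arm with a two-finger parallel gripper is mounted at the origin on a cart in front of the work surface, level with it; the furniture and walls round the work are solid. World frame = base frame: x ahead of the robot, y to its left, z up, the work surface at z = 0. Lengths are in m, angles in rad, forces in N, time in s.
With the tool pointing down it reaches from about 0.35 to 0.775 m from the base axis. Payload 7.3 kg.
Tool frame: the origin (TCP) lies at the very end of the fingers, on their centre line; the grasp point (between the pads) lies 19 mm behind it; z points along the fingers, y is the line along which they close (so a half turn about z gives the same grasp; the last joint's range is limited). The gripper opens to 92 mm and grips with 3 to 60 N. Pads are 19 mm wide; open, the fingers measure 130 mm over their backs; the gripper's body (75 mm by 190 mm) begins 47 mm behind the grasp point.
Start: joints at [1.004, 0.342, 1.524, -0, 1.275, -0.146], TCP at [0.214, 0.479, 0.227] pointing down, gripper open.
Joint ranges: [-2.53, 2.53], [-0.77, 2.02], [0.04, 2.7], [-1, 4.14], [0.28, 2.66], [-3.11, 3.11]. Speed limits (rad/s): [2.57, 2.57, 3.14, 3.14, 3.14, 3.14].

### API

Orientations are given as [roll, pitch, yaw] about the fixed x, y, z axes, in that order (R = Rz(yaw) Ry(pitch) Rx(roll)).
In Python, from cell import observe, read_camera, get_calibration, hand_in, search_frame gives the robot as it stands.
- The arm moves only by the tool step_arm, never from a script. Its argument "commands" is a list of rows, each an object with "translation": the shift along the tool's x, y, z in mm, a list of three; "roll": the turn about the tool's z in rad. In form: [{"translation": [x, y, z], "roll": roll}, ...]. A call has 1 to 20 rows; each row shifts and turns the commanded pose from where the row before left it, along the tool's axes as they then stand; what a row does not reach is not made up. A row lasts 1/12 s, in which the tool goes at most 41.7 mm and 7.16 degrees, less where a joint would pass 70% of its speed; a pose out of reach is approached as far as the arm can. A call is refused whole if a number of a shift passes 41.7 or a number of a turn 0.125, either way. A call with a gripper value outside its range is refused whole. "fingers" is the opening, from 0 (shut) to 1 (fully open), set as the call begins (left out, the last holds). The fingers move at their own pace and stop on an object; "grip_force" is the grip in N (left out, the last holds). Time passes only in rows, so rows that do not move let the fingers close. It gives the time, the measured TCP pose, the force, the opening and the grip force at its end, in the units of the state.
- observe(): the state, without advancing time (a new reading comes with each control period).
- read_camera(name): name is "scene" or "top"; returns the picture (384x512x3 uint8, red, green, blue); there is no depth.
- get_calibration(name): a dict with "camera_matrix" (3x3 intrinsics, pixels), "world_from_camera" (4x4, takes a point from camera to world coordinates). Camera axes: x right, y up, looking along -z (the intrinsics and any distortion apply to the point x, -y, -z); pixel columns grow to the right and rows downward; lengths in m; the calibration is good to about 2 mm. A picture is of the moment at which its call begins. get_calibration takes no time and is no camera call.
- hand_in(): hands the job in; it is judged then, once.
Trained networks look in the newest picture that a camera, given by its name, has taken for a name from the list of things; names that differ only in an ending like _2 or _b are one class to them, and where a whole thing is asked for, a point or a joint stands for the part that bears it (a point fixed in the world has none). Each returns a list of dicts, best first, with "confidence" (0 to 1); they miss things now and then, are a little off and sometimes report something else, mostly with a low value. They report only what shows in the picture. A call takes as long as a camera call.
- search_frame(camera, name): "at" ([x, y, z] in m, in world coordinates, good to about 4 mm: the middle of the surface that is visible of it).
The state is a dict: "time": time; "qpos": joint angles; "qvel": joint speeds; "joint_efforts": joint torques, N m; "tool_pos": TCP position; "tool_rot": TCP orientation; "contact_force": force on the tool from outside, world axes, zero at the start; "torque": the same for the moment, N m; "opening": finger opening in m; "grip_force": force on a finger pad.
Only numpy, scipy, OpenCV 4.12 (cv2) and the standard library are available. Lean on these libraries where they do the work, as an engineer would, in place of code of your own. Each camera call takes 0.05 s, during which the arm holds its last target. There are 200 camera calls.

## Working session

There is one attempt and no reset: what is moved stays moved. The work goes in short steps, Python scripts to look and compute and a tool call to move; the robot and the scene stay as the last step left them, time stands still between calls to the robot, and variables do not carry over. Pictures are saved under pics/ and viewed, at most 10 in all, crops included, and the job is handed in when it is done.

Besides the shell and the picture viewer there is one more tool, called after "Call:" as name(argument=value, ...) on one line, values as JSON. step_arm: Moves the arm, as the interface text tells. Its arguments: {"type":"object","properties":{"commands":{"type":"array"},"fingers":{"type":"number"},"grip_force":{"type":"number"}},"required":["commands"]}

```bash
mkdir -p pics; python3 - <<'E'
from cell import *
import cv2
for c in ["scene","top"]:
    im=read_camera(c); cv2.imwrite(f"pics/{c}0.png",cv2.resize(im[:,:,::-1],(800,600),interpolation=cv2.INTER_CUBIC))
    for n in ["case","bolt_tab","catch_top","lid_edge","spring_clip"]:
        print(c,n,[(round(d["confidence"],2),[round(v,4) for v in d["at"]]) for d in search_frame(c,n)][:2])
s=observe();print(s["time"],s["tool_pos"],s["tool_rot"],s["opening"],s["contact_force"])
E
```

```text
scene case [(0.79, [0.4793, -0.3662, 0.0699])]
scene bolt_tab [(0.61, [0.4413, 0.1645, 0.044]), (0.6, [0.5423, -0.2855, 0.0959])]
scene catch_top [(0.55, [0.4876, -0.28, 0.1091])]
scene lid_edge [(0.79, [0.5085, -0.4123, 0.0792])]
scene spring_clip [(0.63, [0.539, -0.286, 0.0894]), (0.59, [0.5088, -0.4152, 0.083])]
top case [(0.69, [0.5194, -0.3131, 0.0743])]
top bolt_tab [(0.71, [0.5459, -0.284, 0.0963])]
top catch_top [(0.58, [0.4844, -0.2682, 0.1131]), (0.48, [0.4497, 0.166, 0.0568])]
top lid_edge [(0.74, [0.5136, -0.4052, 0.0749])]
top spring_clip [(0.42, [0.6075, -0.215, 0.0909])]
0.6 [0.21444102 0.47923844 0.22674302] [3.14144669e+00 3.55034755e-05 2.72085948e+00] 0.09176448606880232 [0.64992577 0.11667449 0.17747705]
```

View pics/top0.png

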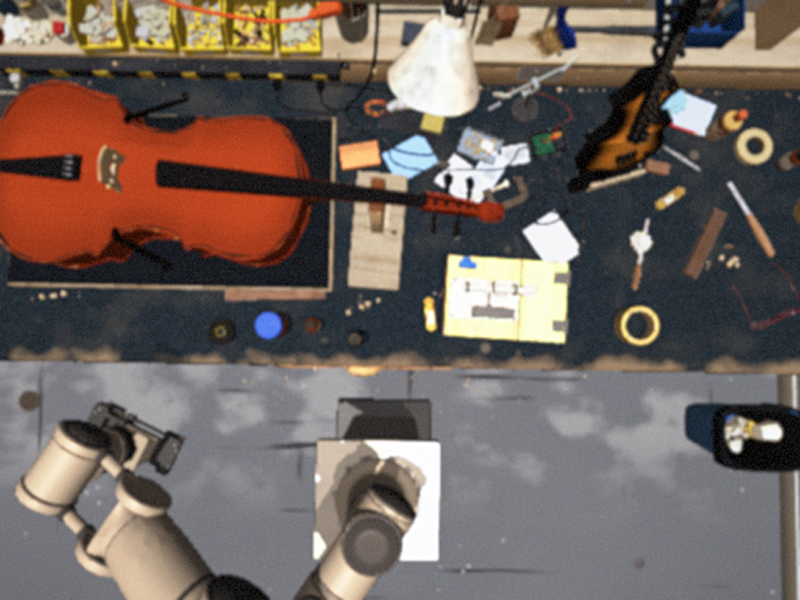

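View pics/scene0.png

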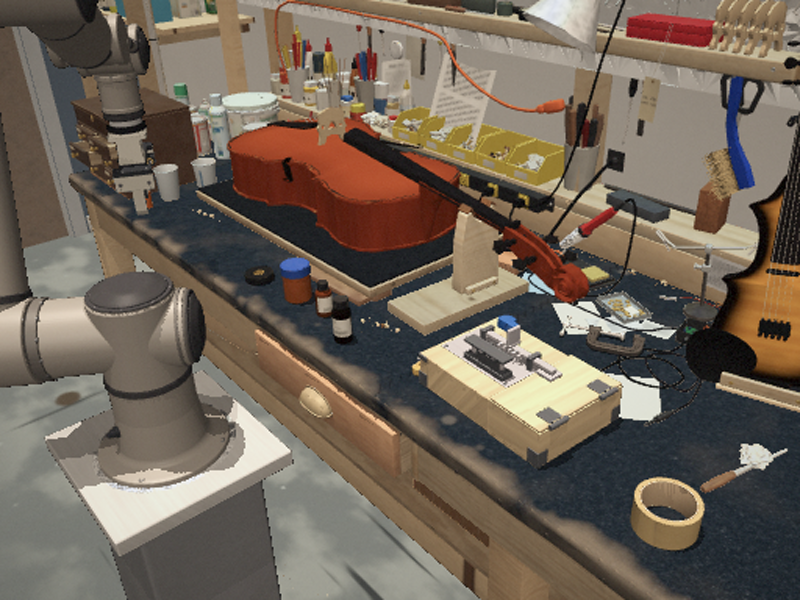

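```bash
python3 - <<'E'
from cell import *
import cv2,numpy as np
a=cv2.imread("pics/top0.png")
t=read_camera("top")[155:225,275:370,::-1]; s=read_camera("scene")[195:305,260:405,::-1]
np.save("t.npy",read_camera("top"));np.save("s.npy",read_camera("scene"))
cv2.imwrite("pics/tz.png",cv2.resize(t,None,fx=8,fy=8,interpolation=cv2.INTER_CUBIC))
cv2.imwrite("pics/sz.png",cv2.resize(s,None,fx=5,fy=5,interpolation=cv2.INTER_CUBIC))
for c in("top","scene"):
  k=get_calibration(c);print({x:np.round(v,4).tolist() if not isinstance(v,str) else v for x,v in k.items()})
E
```

```text
{'camera_matrix': [[347.9801, 0.0, 254.6586], [0.0, 347.9801, 190.8383], [0.0, 0.0, 1.0]], 'world_from_camera': [[0.0171, 0.9984, -0.0538, 0.4439], [-0.9998, 0.0172, 0.0023, -0.0433], [0.0032, 0.0538, 0.9985, 1.4259], [0.0, 0.0, 0.0, 1.0]]}
{'camera_matrix': [[476.2303, 0.0, 264.5159], [0.0, 476.2303, 193.5063], [0.0, 0.0, 1.0]], 'world_from_camera': [[0.7565, 0.3389, -0.5593, -0.3059], [-0.6536, 0.3643, -0.6634, -1.0206], [-0.021, 0.8674, 0.4971, 0.8185], [0.0, 0.0, 0.0, 1.0]]}
```

View pics/tz.png

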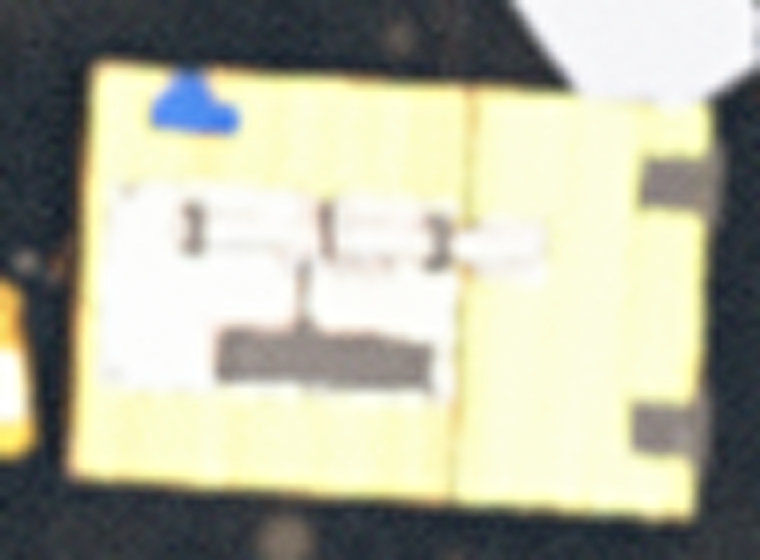

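View pics/sz.png

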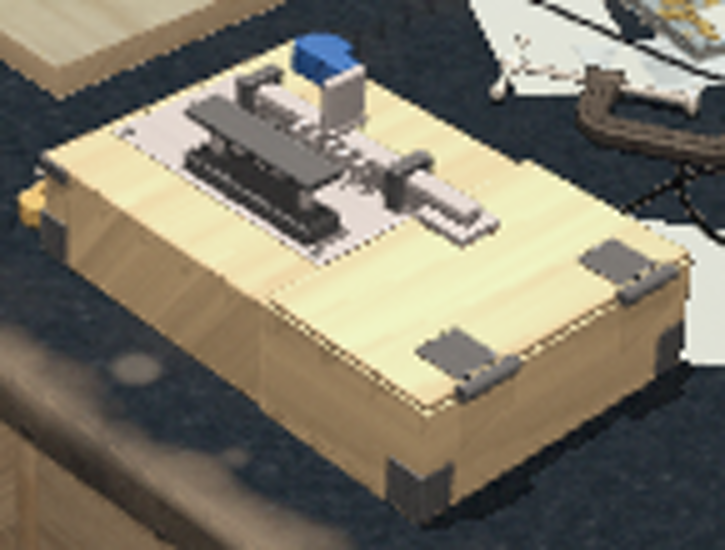

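```bash
cat > fit.py <<'E'
import numpy as np
from scipy.optimize import least_squares
from cell import get_calibration
def proj(c,P):
    k=get_calibration(c);T=np.linalg.inv(np.array(k["world_from_camera"]));K=np.array(k["camera_matrix"])
    q=(T[:3,:3]@np.asarray(P).T).T+T[:3,3]; q=q*[1,-1,-1]; u=(K@q.T).T; return u[:,:2]/u[:,2:]
def W(p,L):
    L=np.asarray(L,float)/1000; c,s=np.cos(p[2]),np.sin(p[2])
    return np.c_[p[0]+c*L[:,0]-s*L[:,1],p[1]+s*L[:,0]+c*L[:,1],L[:,2]]
top=[((95,64),(100,150,70)),((712,103),(100,-150,70)),((692,520),(-100,-150,70)),((70,476),(-100,150,70)),
 ((218,327),(-25,85,112)),((218,383),(-51,85,112)),((432,390),(-51,-15,112)),((435,340),(-25,-15,112))]
sc=[((45,155),(-100,150,70)),((428,412),(-100,-150,70)),((690,260),(100,-150,70)),
 ((210,95),(-25,85,112)),((345,160),(-25,-15,112)),((312,187),(-51,-15,112)),((183,113),(-51,85,112)),((365,72),(40,31,126)),((322,85),(10,31,126))]
def res(p,c,d,f,o):
    uv=(np.array([a for a,_ in d])+.5)/f-.5+o
    return proj(c,W(p,[b for _,b in d]))-uv
A=("top",top,8,[275,155]);B=("scene",sc,5,[260,195])
p0=[.51,-.31,0]
if __name__=="__main__":
    for S in([A],[B],[A,B]):
        r=least_squares(lambda p:np.concatenate([res(p,*a).ravel() for a in S]),p0,loss="soft_l1")
        print(np.round(r.x,4)); [print(np.round(res(r.x,*a),1).tolist()) for a in S]
    p=r.x
    print("tab,catch,start,mid31.5", np.round(W(p,[(25,35,126),(-38,35,112),(-6.5,14,112)]),4))
E
python3 fit.py
```

```text
[ 0.5218 -0.3141 -0.0489]
[[0.0, 0.3], [-0.8, 0.5], [-0.8, -0.6], [-0.0, -0.2], [0.8, -0.1], [0.4, -0.3], [0.1, 0.6], [0.1, -0.0]]
[ 0.5171 -0.3172 -0.0353]
[[-1.7, -0.2], [0.4, 1.1], [0.4, -0.5], [0.7, -0.7], [-0.5, 1.6], [-0.9, -0.1], [-0.9, -1.0], [0.5, -0.7], [1.3, 0.5]]
[ 0.5204 -0.3151 -0.0446]
[[0.1, 0.8], [-0.6, 0.6], [-0.4, -0.4], [0.3, 0.3], [1.1, 0.3], [0.7, 0.2], [0.4, 1.0], [0.4, 0.3]]
[[-1.2, -1.3], [-0.1, 0.1], [0.4, -1.0], [1.2, -1.6], [-0.3, 0.8], [-0.8, -1.0], [-0.4, -1.9], [0.9, -1.4], [1.7, -0.3]]
tab,catch,start,mid31.5 [[ 0.5469 -0.2812  0.126 ]
 [ 0.484  -0.2784  0.112 ]
 [ 0.5145 -0.3008  0.112 ]]
```

Call:
step_arm(commands=[{"translation": [-10, -10, 0], "roll": 0}, {"translation": [-20, -20, 0], "roll": 0}, {"translation": [-28, -28, 0], "roll": 0}, {"translation": [-28, -28, 0], "roll": 0}, {"translation": [-28, -28, 0], "roll": 0}, {"translation": [-28, -28, 0], "roll": 0}, {"translation": [-28, -28, 0], "roll": 0}, {"translation": [-28, -28, 0], "roll": 0}, {"translation": [-28, -28, 0], "roll": 0}, {"translation": [-28, -28, 0], "roll": 0}, {"translation": [-28, -28, 0], "roll": 0}, {"translation": [-28, -28, 0], "roll": 0}, {"translation": [-28, -28, 0], "roll": 0}, {"translation": [-28, -28, 0], "roll": 0}, {"translation": [-28, -28, 0], "roll": 0}, {"translation": [-28, -28, 0], "roll": 0}, {"translation": [-28, -28, 0], "roll": 0}, {"translation": [-28, -28, 0], "roll": 0}, {"translation": [-28, -28, 0], "roll": 0}, {"translation": [-28, -28, 0], "roll": 0}], fingers=0.478)

```text
time: 2.47
tool_pos: [0.484, -0.2284, 0.2267]
tool_rot: [3.141, 0.0, 2.72]
contact_force: [1.4, 0.6, 0.5]
opening: 0.0439
grip_force: 0.0
```

Call:
step_arm(commands=[{"translation": [-28, -28, 0], "roll": 0}, {"translation": [-20, -20, 0], "roll": 0}, {"translation": [0, 0, 0], "roll": 0.12}, {"translation": [0, 0, 0], "roll": 0.12}, {"translation": [0, 0, 0], "roll": 0.12}, {"translation": [0, 0, 0], "roll": 0.12}, {"translation": [0, 0, 0], "roll": 0.12}, {"translation": [0, 0, 0], "roll": 0.12}, {"translation": [0, 0, 0], "roll": 0.12}, {"translation": [0, 0, 0], "roll": 0.12}, {"translation": [0, 0, 0], "roll": 0.12}, {"translation": [0, 0, 0], "roll": 0.115}, {"translation": [0, 0, 0], "roll": 0}, {"translation": [0, 0, 0], "roll": 0}])

```text
time: 3.63
tool_pos: [0.5079, -0.2897, 0.2267]
tool_rot: [-3.142, -0.0, 1.529]
contact_force: [-0.2, 0.8, 0.1]
opening: 0.044
grip_force: 0.0
```

Call:
step_arm(commands=[{"translation": [-13, 7, 20], "roll": 0}, {"translation": [0, 0, 30], "roll": 0}, {"translation": [0, 0, 25], "roll": 0}, {"translation": [0, 0, 15], "roll": 0}, {"translation": [0, 0, 0], "roll": 0}, {"translation": [0, 0, 0], "roll": 0}])

```text
time: 4.13
tool_pos: [0.5142, -0.3029, 0.1364]
tool_rot: [-3.141, -0.001, 1.528]
contact_force: [-0.2, -0.8, 0.7]
opening: 0.0436
grip_force: 0.0
```

```bash
python3 - <<'E'
from cell import *
import cv2,numpy as np
s=read_camera("scene")[165:285,260:405,::-1]
cv2.imwrite("pics/s2.png",cv2.resize(s,None,fx=5,fy=5,interpolation=cv2.INTER_CUBIC))
o=observe();print(o["tool_pos"],o["contact_force"])
E
```

```text
[ 0.514786   -0.3033727   0.13756174] [ 0.79768529 -0.5355909   0.36075412]
```

View pics/s2.png

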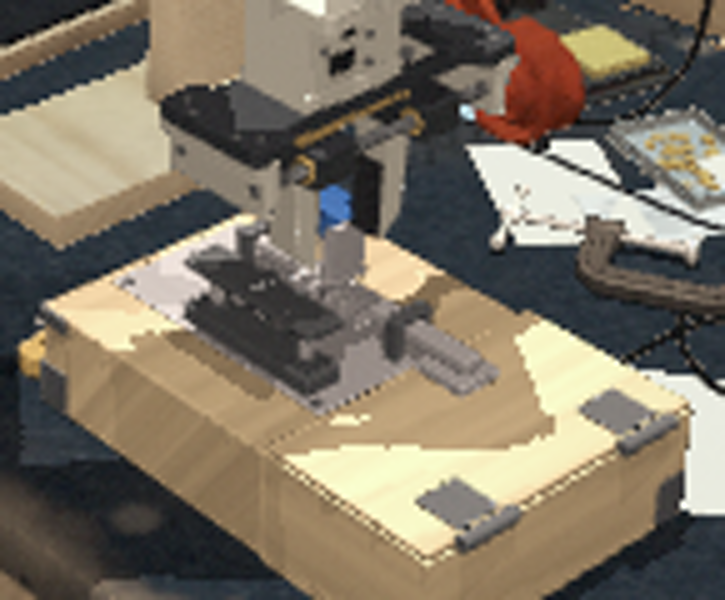

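```bash
python3 - <<'E'
from fit import *
from cell import observe
o=observe();t=o["tool_pos"];c,s=np.cos(-.043),np.sin(-.043)
def px(P): return np.round((proj("scene",P)-[260,165]+.5)*5-.5)
for sg in(-1,1):
  for z in (0,.04):
    P=[t+np.array([c*a-s*b,s*a+c*b,z]) for a in (sg*.022,sg*.041) for b in(-.0095,.0095)]
    print(sg,z,px(P).tolist())
print(px(W([.5204,-.3151,-.0446],[(10,31,126),(40,31,126),(40,39,126)])).tolist(), o["opening"],o["qpos"],o["tool_rot"])
E
```

```text
-1 0 [[319.0, 262.0], [294.0, 247.0], [293.0, 275.0], [267.0, 260.0]]
-1 0.04 [[322.0, 197.0], [296.0, 183.0], [295.0, 209.0], [270.0, 195.0]]
1 0 [[378.0, 233.0], [352.0, 219.0], [402.0, 221.0], [377.0, 207.0]]
1 0.04 [[382.0, 169.0], [356.0, 155.0], [407.0, 157.0], [381.0, 144.0]]
[[331.0, 234.0], [369.0, 215.0], [359.0, 209.0]] 0.04384360081660774 [-6.60771313e-01  5.51657891e-01  1.44256522e+00  6.56067498e-05
  1.14626336e+00 -6.17564282e-01] [3.14065616e+00 5.91767210e-04 1.52756203e+00]
```

Call:
step_arm(commands=[{"translation": [0, 0, 10], "roll": 0}, {"translation": [0, 0, 8], "roll": 0}, {"translation": [0, 0, 4], "roll": 0}, {"translation": [0, 0, 0], "roll": 0}, {"translation": [0, 0, 0], "roll": 0}])

```text
time: 4.6
tool_pos: [0.5143, -0.303, 0.1145]
tool_rot: [-3.141, -0.0, 1.526]
contact_force: [0.7, 0.4, 1.2]
opening: 0.0438
grip_force: 0.0
```

Call:
step_arm(commands=[{"translation": [0, 0, 2], "roll": 0}, {"translation": [0, 0, 2], "roll": 0}, {"translation": [0, 0, 2], "roll": 0}, {"translation": [0, 0, 0], "roll": 0}, {"translation": [0, 0, 0], "roll": 0}])

```text
time: 5.02
tool_pos: [0.5147, -0.3033, 0.1091]
tool_rot: [3.141, 0.001, 1.526]
contact_force: [0.5, -1.1, 3.0]
opening: 0.0441
grip_force: 1.4
```

Call:
step_arm(commands=[{"translation": [0, 0, 2], "roll": 0}, {"translation": [0, 0, 2], "roll": 0}, {"translation": [0, 0, 1], "roll": 0}, {"translation": [0, 0, 0], "roll": 0}, {"translation": [0, 0, 0], "roll": 0}])

```text
time: 5.43
tool_pos: [0.5146, -0.3033, 0.1039]
tool_rot: [3.141, 0.0, 1.526]
contact_force: [0.9, -0.6, 5.2]
opening: 0.0442
grip_force: 2.4
```

Call:
step_arm(commands=[{"translation": [3, 0, 0], "roll": 0}, {"translation": [3, 0, 0], "roll": 0}, {"translation": [3, 0, 0], "roll": 0}, {"translation": [3, 0, 0], "roll": 0}, {"translation": [3, 0, 0], "roll": 0}, {"translation": [3, 0, 0], "roll": 0}])

```text
time: 5.93
tool_pos: [0.5152, -0.286, 0.1039]
tool_rot: [3.141, 0.002, 1.526]
contact_force: [-0.3, -8.4, 3.7]
opening: 0.0441
grip_force: 4.3
```

Call:
step_arm(commands=[{"translation": [3, 0, 0], "roll": 0}, {"translation": [3, 0, 0], "roll": 0}, {"translation": [3, 0, 0], "roll": 0}, {"translation": [3, 0, 0], "roll": 0}, {"translation": [0, 0, 0], "roll": 0}])

```text
time: 6.35
tool_pos: [0.5157, -0.2734, 0.1039]
tool_rot: [3.141, 0.002, 1.526]
contact_force: [-0.3, -6.0, 5.0]
opening: 0.0438
grip_force: 3.5
```

Call:
step_arm(commands=[{"translation": [3, 0, 0], "roll": 0}, {"translation": [3, 0, 0], "roll": 0}, {"translation": [3, 0, 0], "roll": 0}, {"translation": [2, 0, 0], "roll": 0}, {"translation": [0, 0, 0], "roll": 0}])

```text
time: 6.77
tool_pos: [0.5162, -0.2623, 0.1039]
tool_rot: [3.141, 0.001, 1.526]
contact_force: [0.7, -4.5, 5.3]
opening: 0.0437
grip_force: 3.1
```

Call:
step_arm(commands=[{"translation": [1, 0, 0], "roll": 0}, {"translation": [1, 0, 0], "roll": 0}, {"translation": [0, 0, 0], "roll": 0}])

```text
time: 7.02
tool_pos: [0.5163, -0.2606, 0.1039]
tool_rot: [3.141, 0.001, 1.526]
contact_force: [0.5, -5.5, 4.9]
opening: 0.0435
grip_force: 3.4
```

Call:
step_arm(commands=[{"translation": [1, 0, 0], "roll": 0}, {"translation": [1, 0, 0], "roll": 0}, {"translation": [0, 0, 0], "roll": 0}])

```text
time: 7.27
tool_pos: [0.5164, -0.2588, 0.1039]
tool_rot: [3.141, 0.002, 1.526]
contact_force: [0.8, -6.5, 3.1]
opening: 0.0441
grip_force: 4.5
```

Call:
step_arm(commands=[{"translation": [1, 0, 0], "roll": 0}, {"translation": [0, 0, 0], "roll": 0}])

```text
time: 7.43
tool_pos: [0.5164, -0.2588, 0.1039]
tool_rot: [3.141, 0.003, 1.526]
contact_force: [-1.4, -9.9, 3.7]
opening: 0.0439
grip_force: 5.8
```

Call:
step_arm(commands=[{"translation": [1, 0, 0], "roll": 0}, {"translation": [0, 0, 0], "roll": 0}])

```text
time: 7.6
tool_pos: [0.5164, -0.2587, 0.1039]
tool_rot: [3.141, 0.005, 1.525]
contact_force: [-0.5, -13.2, 1.8]
opening: 0.0443
grip_force: 7.5
```

```bash
python3 - <<'E'
from cell import *
import cv2,numpy as np
s=read_camera("scene")[165:285,260:405,::-1]
cv2.imwrite("pics/s3.png",cv2.resize(s,None,fx=5,fy=5,interpolation=cv2.INTER_CUBIC))
o=observe();print(o["tool_pos"],o["contact_force"])
E
```

```text
[ 0.51643609 -0.2587157   0.10392967] [ -0.3705601  -13.0545483    1.71706708]
```

View pics/s3.png

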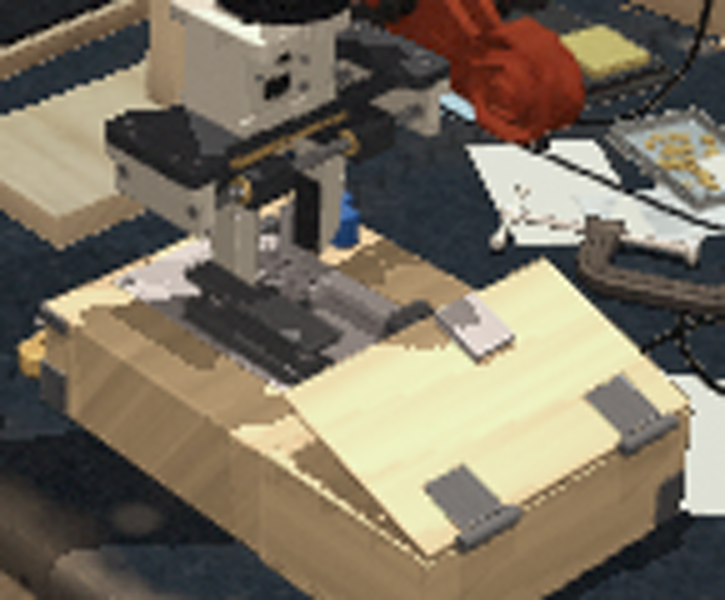

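The picture shows the lid sprung ajar, with its edge running from (290,390) to (545,260). The tip is against the tab at its stop, and the force is rising with no motion. I'll ease off the tab and lift.

Call:
step_arm(commands=[{"translation": [-1, 0, 0], "roll": 0}, {"translation": [-1, 0, 0], "roll": 0}, {"translation": [0, 0, -3], "roll": 0}, {"translation": [0, 0, -4], "roll": 0}, {"translation": [0, 0, -5], "roll": 0}, {"translation": [-2, 0, -8], "roll": 0}, {"translation": [0, 0, -20], "roll": 0}, {"translation": [0, 0, -30], "roll": 0}, {"translation": [0, 0, -40], "roll": 0}, {"translation": [0, 0, -40], "roll": 0}, {"translation": [0, 0, 0], "roll": 0}, {"translation": [0, 0, 0], "roll": 0}])

```text
time: 8.65
tool_pos: [0.5168, -0.2594, 0.2556]
tool_rot: [3.139, 0.001, 1.526]
contact_force: [-0.7, 0.1, -0.4]
opening: 0.0438
grip_force: 0.0
```

```bash
python3 - <<'E'
from cell import *
import cv2,numpy as np
s=read_camera("scene")[165:285,260:405,::-1]
cv2.imwrite("pics/s4.png",cv2.resize(s,None,fx=5,fy=5,interpolation=cv2.INTER_CUBIC))
for n in["bolt_tab","catch_top","lid_edge"]: print(n,[(round(d["confidence"],2),np.round(d["at"],4)) for d in search_frame("scene",n)][:2])
o=observe();print(o["tool_pos"],o["contact_force"],o["time"])
E
```

```text
bolt_tab [(0.77, array([ 0.5422, -0.2497,  0.0923]))]
catch_top [(0.72, array([ 0.4882, -0.2798,  0.1091]))]
lid_edge [(0.83, array([ 0.5113, -0.417 ,  0.0974])), (0.47, array([ 0.4739, -0.3783,  0.0733]))]
[ 0.51547215 -0.25913586  0.25164508] [ 0.40323459  0.10832638 -0.2683419 ] 8.85
```

View pics/s4.png

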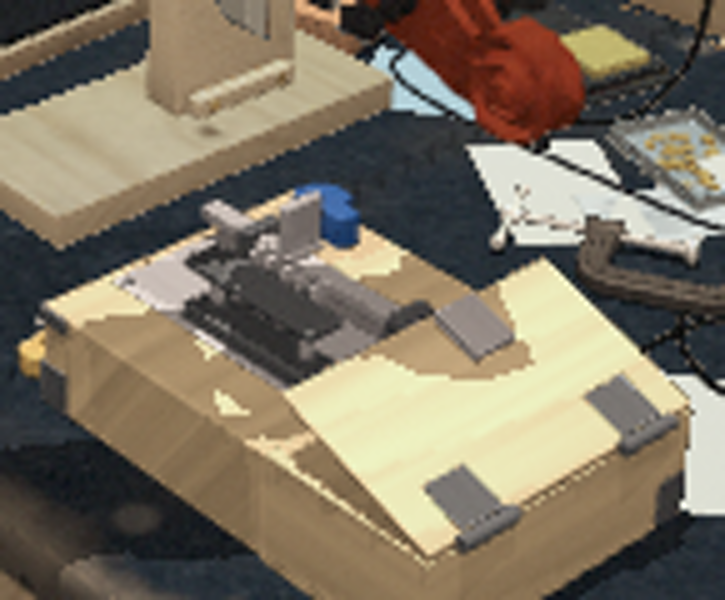

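The tab has moved about 36 mm, to (300,225) in the picture. The catch is back at its starting height, the lid is ajar, the clip is where it was, and the gripper is clear.

```bash
python3 -c "from cell import hand_in; print(hand_in())"
```

```text
the job is handed in; nothing more can be done
None
```

The job is done and handed in: the bolt was pushed to its stop with the catch held down, the catch sprang back up, and the lid is ajar, with the last picture showing the blue clip where it was and the gripper clear.

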